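# Copy a picture-frame corner to the card trimmer with a bevel

## Task

Set the bevel snugly into the corner of the gilt picture frame, its wooden stock flat along the long bottom side and its blade swung flat against the short slanting side, and press its lever down to lock it. Then carry the locked bevel to the card trimmer and push it fully home into the corner there, stock along the rail, so that its blade swings the fence to the frame's angle; leave it lying there, still locked, and do not disturb the ink bottle, the jar or the tattoo machine.

Things in the scene. Friction and masses are not known exactly. Their poses are not given: they have to be found in the camera images.
- frame_corner (a point): Inner corner of the gilt (brass) picture frame, fixed to the bench, at bench height, where the inner faces of its two sides meet. x runs along the inner face of the long bottom side (200 mm long, 25 wide, 10 high with a 13 mm bead on its outer edge, lying at negative y); y points into the frame; z up. A low grey clamp block lies outside the corner.
- leaf (a joint): Angle of the short slanting side of the frame, rad: the angle inside the corner is pi/2 + this value (positive = wider than square). Clamped firmly, it does not give; it starts between -0.14 and 0.14.
- leaf_mid (a point): Middle of the inner face of the slanting side (150 mm long, 25 mm wide, 10 mm high with a 13 mm outer bead), 75 mm from the corner and 5 mm above the bench. Its x axis points along the side away from the corner, its y axis out of the frame.
- stock_mid (a point): Centre of the bevel's stock, 17 mm above its underside: dark wooden bar 120 mm long (x), 28 wide (y), 34 high, 0.55 kg, loose on the bench. x points from the pivot to the free end; the pivot (vertical, round end of 13 mm radius) lies 60 mm away at -x. It starts loosely beside the frame's bottom side. Two 16 mm cheeks on its top, 32 to 41 mm from the pivot; its sides are clear to grip beyond that.
- blade (a joint): Angle of the bevel's steel blade, rad: the angle between stock and blade is pi/2 + this value (the blade is square to the stock at 0, on the stock's +y side). The blade turns in the pivot with light friction (0.02 N m) until the lever is pressed; then it is nipped fast against more than 0.4 N m.
- blade_mid (a point): Middle line of the blade, 60 mm from the pivot, 6 mm above the underside. Blade: flat steel bar 28 mm wide, reaching 105 mm from the pivot, 2 to 10 mm above the underside; x points to its tip, y to its outer edge (away from the stock). On it, 90 mm from the pivot, stands a round knob of 8 mm radius, its top 44 mm up; on the pivot a clamp disc of 31 mm radius, 34 to 42 mm up.
- lock (a joint): Bevel's locking lever, rad: 0 = open, slanting up at 0.55 rad towards the stock's free end; 0.55 = pressed flat, locked. Hinged 20 mm from the pivot along the stock, 47 mm above the underside; 46 mm long, 12 wide, 6 thick; flat, its top is 50 mm above the underside. Pressing it down 30 mm from its hinge takes about 5 N; it stays where left.
- trimmer_corner (a point): Corner of the card trimmer, fixed to the bench, at bench height: where the inner faces of rail and fence meet, on the fence's hinge. x runs along the inner face of the aluminium rail (240 mm long, 25 wide, 10 high, lying at negative y); y points to the working side, over a dark mat flush with the bench; z up. Its rail is parallel to the frame's bottom side.
- fence (a joint): Angle of the trimmer's swing fence, rad: the angle between rail and fence is pi/2 + this value. It turns by hand against 0.1 N m and stays where it is left; it starts between -0.55 and -0.35, narrower than the frame.
- fence_mid (a point): Middle of the inner face of the fence (aluminium bar 170 mm long, 22 mm wide, 10 mm high), 85 mm from the hinge and 5 mm above the bench; x points along the fence away from the hinge, y out of the working side.
- ink: Bystander: upright red ink bottle, 38 mm across, 100 mm high; origin under its centre.
- jar: Bystander: upright glass jar, 68 mm across, 75 mm high; origin under its centre.
- machine: Bystander: tattoo machine, about 120 mm long, 60 mm high, with two copper coils; origin under its middle.
Mind the look-alikes: they are no part of the job. What is shaped like the part that bears stock_mid but pink is not meant.

How it is judged:
On the way, in this order (a step that is already met when the one before it is completed fails the run):
1. with the lever still up, the bevel sits in the frame's corner: stock flat along the bottom side and blade flat along the slanting side (within 2.6 degrees and 4 mm) (angle between the x axis of stock_mid and the x axis of frame_corner, either way round below 0.045 rad and y of stock_mid in the frame of frame_corner below 0.018 m and angle between the x axis of blade_mid and the x axis of leaf_mid, either way round below 0.045 rad and y of blade_mid in the frame of leaf_mid above -0.018 m and horizontal distance between stock_mid and frame_corner below 0.1 m and value of joint lock below 0.2 rad), for 0.1 s.
2. the lever is pressed down while the bevel sits so in the frame's corner (angle between the x axis of stock_mid and the x axis of frame_corner, either way round below 0.045 rad and y of stock_mid in the frame of frame_corner below 0.018 m and angle between the x axis of blade_mid and the x axis of leaf_mid, either way round below 0.045 rad and y of blade_mid in the frame of leaf_mid above -0.018 m and horizontal distance between stock_mid and frame_corner below 0.1 m and value of joint lock above 0.47 rad), for 0.2 s.
3. the locked bevel is brought to the trimmer, its stock along the rail (x of stock_mid in the frame of trimmer_corner above 0.04 m and y of stock_mid in the frame of trimmer_corner between 0 and 0.03 m and height (world z) of stock_mid below 0.025 m and value of joint lock above 0.47 rad), for 0.1 s.
At the end, for the whole second after the job is handed in: the trimmer's fence stands at the frame's angle within 3.2 degrees, the locked bevel (lever down) lies flat and still in the trimmer's corner with its stock along the rail (2.6 degrees, 4 mm) and its blade along the fence (2.6 degrees, 5 mm) (angle between the x axis of fence_mid and the x axis of leaf_mid, either way round below 0.055 rad and angle between the x axis of stock_mid and the x axis of trimmer_corner, either way round below 0.045 rad and x of stock_mid in the frame of trimmer_corner above 0.05 m and y of stock_mid in the frame of trimmer_corner between 0.01 and 0.018 m and angle between the x axis of blade_mid and the x axis of fence_mid, either way round below 0.045 rad and y of blade_mid in the frame of fence_mid above -0.019 m and height (world z) of stock_mid below 0.022 m and value of joint lock above 0.47 rad and linear speed of bevel below 0.01 m/s and velocity of joint fence between -0.02 and 0.02 rad/s); the robot touches nothing.
It fails at once if the ink bottle is pushed more than 30 mm or tipped (distance of ink from where it was at the start of the episode above 0.03 m or angle between ink's own z axis and vertical above 0.5 rad).
It fails at once if the jar is pushed more than 30 mm or tipped (distance of jar from where it was at the start of the episode above 0.03 m or angle between jar's own z axis and vertical above 0.5 rad).
It fails at once if the tattoo machine is pushed more than 30 mm or tipped (distance of machine from where it was at the start of the episode above 0.03 m or angle between machine's own z axis and vertical above 0.5 rad).
It also fails if it takes over 72 s, if anything falls off the work surface, if the arm or the gripper's body presses on something with over 40 N, if the wrist force passes 120 N, or if a joint passes its speed limit or range.

## Robot

A 7-joint arm with a two-finger parallel gripper is mounted at the origin on the work surface. World frame = base frame: x ahead of the robot, y to its left, z up, the work surface at z = 0. Lengths are in m, angles in rad, forces in N, time in s.
With the tool pointing down it reaches from about 0.4 to 0.85 m from the base axis. Payload 10.4 kg.
Tool frame: the origin (TCP) lies between the finger pads; the fingertips stand 11 mm ahead of it and the grasp point (between the pads) lies 8 mm behind it (tip_reach is the distance from the TCP to the fingertips, in m); z points along the fingers, y is the line along which they close (so a half turn about z gives the same grasp; the last joint's range is limited). The gripper opens to 85 mm and grips with 20 to 120 N. Pads are 22 mm wide; open, the fingers measure 114 mm over their backs; the gripper's body (76 mm by 85 mm) begins 54 mm behind the grasp point. The pads swing forward as they close: fully open they stand 13 mm farther back than shut.
Start: joints at [-1.215, 0.332, -0.065, 1.46, 0.022, 1.35, -0.088], TCP at [0.231, 0.581, 0.242] pointing down, gripper open.
Joint ranges: [-2.6, 2.6], [-0.5, 2.12], [-1.47, 1.34], [0.16, 2.42], [-1.27, 4.41], [0.06, 2.06], [-2.6, 2.6]. Speed limits (rad/s): [2.22, 2.22, 2.79, 2.79, 3.14, 3.14, 3.14].

## Interface

Orientations are given as a unit quaternion [x, y, z, w].
In Python, from workcell import * gives the robot as it stands.
- The arm moves only by the shell command python3 -m inch 'ROWS' [OPENING] [FORCE]. ROWS is JSON, a list of rows, each an object with "slide": the shift along the world's x, y, z in m, a list of three; "yaw": the turn about the world's z in rad. A call has 1 to 20 rows; each row is the pose to reach, as a shift and turn from the pose commanded when the call began; what a row does not reach only later rows make up. A row lasts 1/12 s, in which the tool goes at most 41.7 mm and 7.16 degrees, less where a joint would pass 70% of its speed; a pose out of reach is approached as far as the arm can. A call with a gripper value outside its range is refused whole. OPENING is the closure in counts, from 0 (fully open) to 255 (shut), set as the call begins (- or left out, the last holds). The fingers move at their own pace and stop on an object; FORCE is the grip in N (left out, the last holds). Time passes only in rows, so rows that repeat a pose let the fingers close. It gives the time, the measured TCP pose, the force, the opening and the grip force at its end, in the units of the state.
- get_obs(): the state, without advancing time (a new reading comes with each control period).
- camera(name): name is "side" or "top"; returns a dict with "frame" (384x512x3 uint8, red, green, blue), "fx", "fy", "cx", "cy" (pixels), "extrinsics" (4x4, takes a point from world to camera coordinates). Camera axes: x right, y down, z forward; pixel columns grow to the right and rows downward; lengths in m; the calibration is good to about 2 mm. A picture is of the moment at which its call begins. There is no depth.
- hand_in(): hands the job in; it is judged then, once.
The state is a dict: "clock": time; "joint_pos": joint angles; "joint_velocities": joint speeds; "tau": joint torques, N m; "position": TCP position; "ee_rot": TCP orientation; "ft_force": force on the tool from outside, world axes, zero at the start; "torque": the same for the moment, N m; "grip_width": opening from 0.0 (shut) to 1.0 (fully open); "grasp_force": force on a finger pad.
Only numpy, scipy, OpenCV 4.12 (cv2) and the standard library are available. Lean on these libraries where they do the work, as an engineer would, in place of code of your own. Each camera call takes 0.05 s, during which the arm holds its last target. There are 200 camera calls.

## Working session

There is one attempt and no reset: what is moved stays moved. The work goes in short steps, Python scripts to look and compute and a shell command to move; the robot and the scene stay as the last step left them, time stands still between calls to the robot, and variables do not carry over. Pictures are saved under pics/ and viewed, at most 10 in all, crops included, and the job is handed in when it is done.

```bash
mkdir -p pics
cat > h.py <<'E'
from workcell import *
import numpy as np, cv2
def snap(n,fn=None):
    c=camera(n)
    if fn: cv2.imwrite('pics/'+fn,c['frame'][:,:,::-1])
    return c
def ray(c,u,v,z):
    E=np.array(c['extrinsics']);R=E[:3,:3];o=-R.T@E[:3,3]
    d=R.T@np.array([(u-c['cx'])/c['fx'],(v-c['cy'])/c['fy'],1.])
    return o+d*(z-o[2])/d[2]
def proj(c,p):
    E=np.array(c['extrinsics']);q=E[:3,:3]@np.array(p)+E[:3,3]
    return np.array([c['fx']*q[0]/q[2]+c['cx'],c['fy']*q[1]/q[2]+c['cy']])
E
python3 - <<'E'
from h import *
import pickle
d={}
for n in('top','side'):
    c=snap(n);d[n]=c
    print(n,c['fx'],c['cx'],c['cy'],np.round(c['extrinsics'],3).tolist())
    cv2.imwrite(f'pics/{n}0.png',cv2.resize(c['frame'][:,:,::-1],(800,600),interpolation=cv2.INTER_CUBIC))
pickle.dump(d,open('c0.pkl','wb'))
o=get_obs();print(o)
E
```

```text
top 441.2604396448645 252.42295061755922 199.6141984788219 [[-0.009, -1.0, -0.005, 0.18], [-0.992, 0.01, -0.125, 0.51], [0.125, 0.004, -0.992, 1.236], [0.0, 0.0, 0.0, 1.0]]
side 425.4889983757081 250.76833817899012 190.37880241942693 [[0.918, -0.396, 0.005, -0.369], [-0.23, -0.542, -0.808, 0.263], [0.323, 0.741, -0.589, 0.789], [0.0, 0.0, 0.0, 1.0]]
{'clock': 0.1, 'joint_pos': array([-1.21459626,  0.33278157, -0.06466973,  1.46086195,  0.02159532,
        1.34986778, -0.08849257]), 'joint_velocities': array([ 3.83157210e-04, -7.56660291e-04,  1.03667212e-05, -3.09618396e-03,
        7.16244473e-04, -4.55037874e-03,  1.79079993e-03]), 'tau': array([ 1.27570744e-03, -6.26741552e+01,  4.92280105e-02, -3.92435861e+01,
        1.64790539e-02,  6.98310017e-03,  1.13899247e-05]), 'position': array([0.23102987, 0.58039581, 0.24161012]), 'ee_rot': array([ 1.88271080e-01,  9.82116911e-01, -6.05837716e-04, -8.55515681e-05]), 'ft_force': array([-0.64980645,  0.40054959, -0.63490122]), 'torque': array([-0.00492308, -0.03918866,  0.03741938]), 'grasp_force': 0.0, 'grip_width': 1.002571467733198}
```

View pics/top0.png

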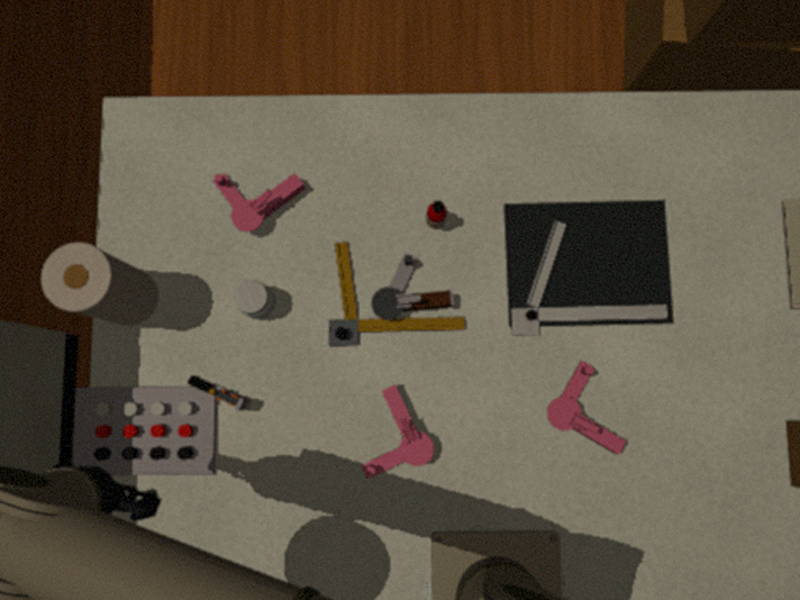

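View pics/side0.png

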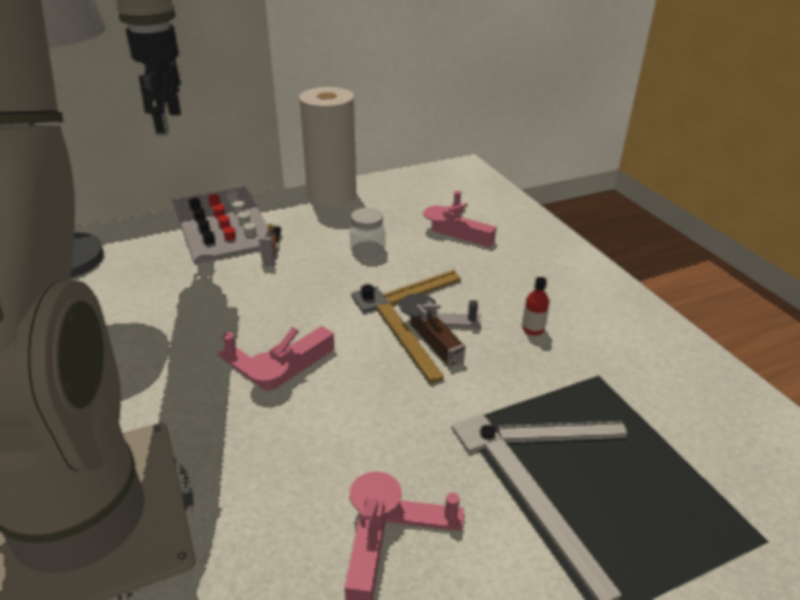

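The bevel I want is the brown wooden one at top-view (425,300). The look-alikes are the pink ones at (270,205), (410,440) and (585,410), which I rule out by colour. Next I'll check a close crop of the choice.

Run:
```python
from h import *
import pickle
d=pickle.load(open('c0.pkl','rb'))
t=d['top']['frame'][:,:,::-1];s=d['side']['frame'][:,:,::-1]
a=cv2.resize(t[150:225,205:305],(800,600),interpolation=cv2.INTER_CUBIC)   # x8
b=cv2.resize(s[165:240,220:320],(800,600),interpolation=cv2.INTER_CUBIC)
cv2.imwrite('pics/crop_t.png',a);cv2.imwrite('pics/crop_s.png',b)
```

```text
(no output)
```

View pics/crop_t.png

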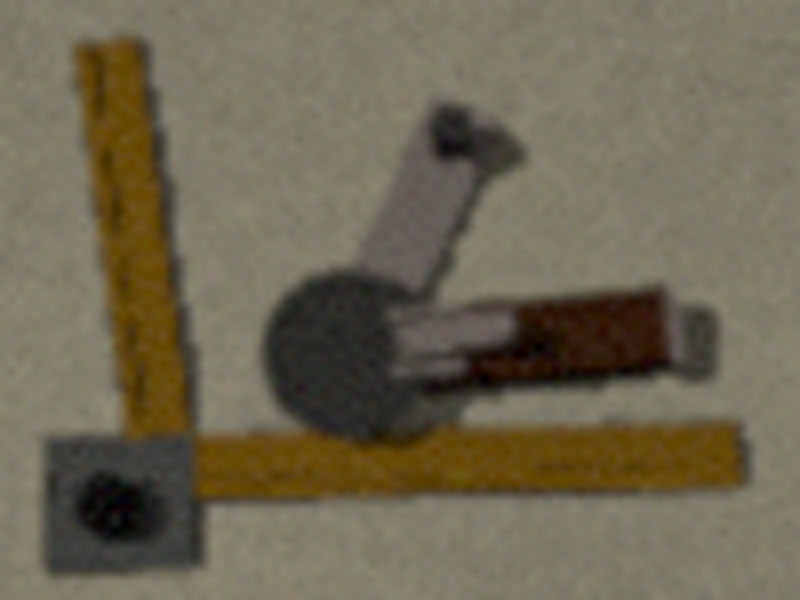

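View pics/crop_s.png

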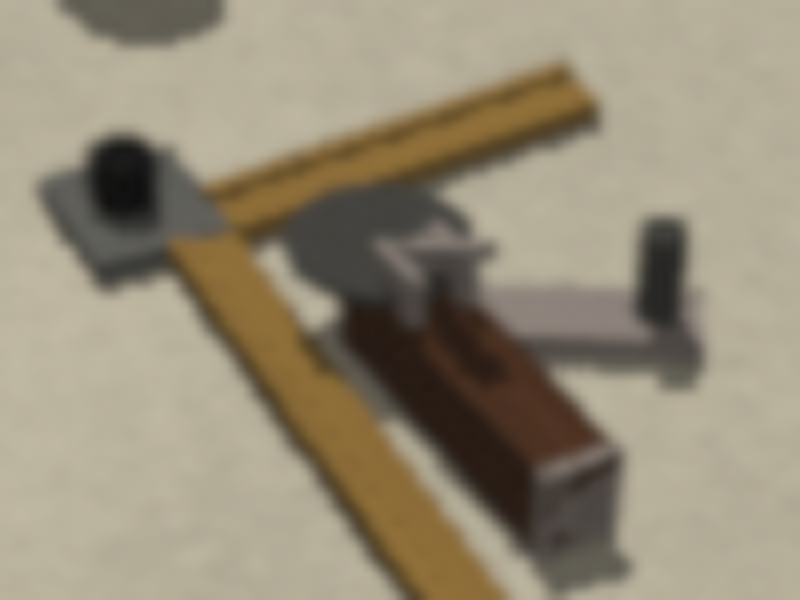

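The crops confirm the brown bevel, with steel blade, dark disc and open lever, lying beside the brass frame. In the top crop the disc is near (355,355), the stock end at x≈668 and the knob at (453,130). Next I'll measure.

```bash
cat > meas.py <<'E'
from h import *
import pickle
d=pickle.load(open('c0.pkl','rb'));t=d['top'];s=d['side']
def mask(c,lo,hi):
    return cv2.inRange(cv2.cvtColor(cv2.resize(c['frame'],None,fx=4,fy=4,interpolation=cv2.INTER_CUBIC),cv2.COLOR_RGB2HSV),lo,hi)
def comps(m,amin):
    n,l,st,ce=cv2.connectedComponentsWithStats(m)
    return [(l==i,st[i],ce[i]) for i in range(1,n) if st[i][4]>amin]
def line(P): # PCA line of world pts
    vx,vy,x,y=cv2.fitLine(np.float32(P),cv2.DIST_HUBER,0,.01,.01).ravel();return np.array([x,y]),np.array([vx,vy])
def w(u4,v4,z,c=t): return ray(c,(u4+.5)/4-.5,(v4+.5)/4-.5,z)
def inter(a,b): 
    k=np.linalg.solve(np.c_[a[1],-b[1]],b[0]-a[0]);return a[0]+k[0]*a[1]
if __name__=='__main__':
    hsv=cv2.cvtColor(t['frame'],cv2.COLOR_RGB2HSV)
    for n,(u,v) in dict(brass=(260,207),wood=(285,192),rail=(380,200),fence=(348,165),ink=(278,135),pad=(410,150)).items(): print(n,hsv[v,u])
    B=mask(t,(15,150,60),(30,255,255))
    for m,st,ce in comps(B,800): print('brass',st,ce)
    W=mask(t,(0,110,20),(14,255,120))
    for m,st,ce in comps(W,800): print('wood',st,ce)
E
python3 meas.py
```

```text
brass [ 22 252 101]
wood [ 10 211  52]
rail [ 15  47 119]
fence [30 35 65]
ink [  4 236  54]
pad [60 41 31]
brass [1694    0   66  109 5638] [1725.1330259    55.33185527]
brass [ 858  621   57  198 6109] [886.5380586  719.69684073]
brass [ 166  679   58   58 2511] [193.81282358 707.4874552 ]
brass [ 917  813  273   37 7985] [1052.96380714  830.62241703]
wood [     0      0   1614    993 376691] [631.01962086 220.23543435]
wood [1956    0   81   96 1409] [1996.02980837   54.56493967]
wood [1846  157   85   72 1173] [1889.60869565  187.77578858]
wood [1093  522   51   50 1420] [1115.89577465  548.14929577]
wood [1045  747  109   46 2654] [1109.14883195  770.08779201]
wood [ 241 1086   46   39  919] [ 262.88139282 1103.90750816]
```

```bash
cat > m2.py <<'E'
from meas import *
B=mask(t,(15,150,60),(30,255,255)); C=comps(B,5900)
leafm=[m for m,st,ce in C if st[3]>st[2]][0]; botm=[m for m,st,ce in C if st[2]>st[3] and st[1]>400][0]
bot=line([w(u,np.where(botm[:,u])[0].min()-.5,.010)[:2] for u in range(1040,1175)])
leaf=line([w(np.where(leafm[v])[0].max()+.5,v,.010)[:2] for v in range(635,800)])
fc=inter(bot,leaf)
ang=lambda d,r:(lambda x:x)(np.arctan2(d[1],d[0]))
fx=bot[1]*np.sign(-bot[1][1]); fl=leaf[1]*np.sign(leaf[1][0])
def yaw(d):return np.arctan2(d[1],d[0])
print('frame corner',fc,'x yaw',yaw(fx)+np.pi/2,'leaf',yaw(fl)-yaw(fx)-np.pi/2)
M=mask(t,(0,0,75),(179,90,255)); M[:, :1300]=0; M[:,1700:]=0; M[:540]=0;M[830:]=0
# rail: column-wise top edge of bright within rows 760..830
R=mask(t,(0,0,80),(179,255,255))
P=[]
for u in range(1400,1690,3):
    v=790
    while R[v,u] : v-=1
    P.append(w(u,v+.5,.010)[:2])
rail=line(P)
P=[]
for v in range(590,740,2):
    row=np.where(R[v,1340:1480])[0]
    if len(row): P.append(w(1340+row.max()+.5,v,.010)[:2])
fen=line(P); tc=inter(rail,fen)
rx=rail[1]*np.sign(-rail[1][1]); ff=fen[1]*np.sign(fen[1][0])
print('trimmer corner',tc,'x yaw',yaw(rx)+np.pi/2,'fence',yaw(ff)-yaw(rx)-np.pi/2)
W=comps(mask(t,(0,110,20),(14,255,120)),2000)
m=[m for m,st,ce in W if 1000<ce[0]<1200 and ce[1]>700][0]
P=[];Q=[]
for u in range(1075,1145):
    r=np.where(m[:,u])[0];P.append(w(u,r.min()-.5,.034)[:2]);Q.append(w(u,r.max()+.5,.034)[:2])
a=line(P);b=line(Q);print('stock edges',a,b,'width',np.linalg.norm(np.mean(P,0)-np.mean(Q,0)))
print('wood end',w(np.percentile(np.where(m)[1],98),770,.034))
# two-view triangulation
def tri(pt,ps):
    A=[];bb=[]
    for c,p in((t,pt),(s,ps)):
        o=ray(c,*p,1.0);q=ray(c,*p,0.);dd=(q-o)/np.linalg.norm(q-o);Pm=np.eye(3)-np.outer(dd,dd);A.append(Pm);bb.append(Pm@o)
    return np.linalg.lstsq(np.vstack(A),np.hstack(bb),rcond=None)[0]
T=lambda x,y:(205+(x+.5)/8-.5,150+(y+.5)/8-.5); S=lambda x,y:(220+(x+.5)/8-.5,165+(y+.5)/8-.5)
print('knob',tri(T(453,130),S(663,225)))
print('stock end top', tri(T(675,328),S(578,457)))
print('frame bottom inner far', tri(T(742,425),S(495,590)))
print('disc c', ray(t,*T(353,355),.042),'side',ray(s,*S(378,245),.042))
for n,uv in dict(ink=(437,210),jar=(256,298)).items(): print(n,ray(t,uv[0]*.64,uv[1]*.64,.07))
E
python3 m2.py
```

```text
frame corner [0.50257444 0.2449233 ] x yaw 0.0057225227 leaf 0.1288743
trimmer corner [ 0.52105826 -0.09292299] x yaw 0.012313247 fence -0.36396873
stock edges (array([0.5469799 , 0.10575627], dtype=float32), array([ 0.08150487, -0.9966729 ], dtype=float32)) (array([0.520362  , 0.10330517], dtype=float32), array([ 0.08762096, -0.9961539 ], dtype=float32)) width 0.025606248568027932
wood end [0.53227453 0.07500355 0.034     ]
knob [0.60731296 0.14905514 0.04567895]
stock end top [0.53620739 0.06997015 0.03568672]
frame bottom inner far [0.50076653 0.0457707  0.01692555]
disc c [0.5269749  0.18550431 0.042     ] side [0.52225064 0.17894378 0.042     ]
ink [0.69298065 0.09573739 0.07      ]
jar [0.53447987 0.42258084 0.07      ]
```

```bash
python3 -m inch '[{"slide":[0.301,-0.457,-0.122],"yaw":-1.107},{"slide":[0.301,-0.457,-0.122],"yaw":-1.107},{"slide":[0.301,-0.457,-0.122],"yaw":-1.107},{"slide":[0.301,-0.457,-0.122],"yaw":-1.107},{"slide":[0.301,-0.457,-0.122],"yaw":-1.107},{"slide":[0.301,-0.457,-0.122],"yaw":-1.107},{"slide":[0.301,-0.457,-0.122],"yaw":-1.107},{"slide":[0.301,-0.457,-0.122],"yaw":-1.107},{"slide":[0.301,-0.457,-0.122],"yaw":-1.107},{"slide":[0.301,-0.457,-0.122],"yaw":-1.107},{"slide":[0.301,-0.457,-0.122],"yaw":-1.107},{"slide":[0.301,-0.457,-0.122],"yaw":-1.107},{"slide":[0.301,-0.457,-0.122],"yaw":-1.107},{"slide":[0.301,-0.457,-0.122],"yaw":-1.107},{"slide":[0.301,-0.457,-0.122],"yaw":-1.107},{"slide":[0.301,-0.457,-0.122],"yaw":-1.107},{"slide":[0.301,-0.457,-0.122],"yaw":-1.107},{"slide":[0.301,-0.457,-0.122],"yaw":-1.107}]' 0 40
```

```text
clock: 1.6
position: [0.5316, 0.1251, 0.1204]
ee_rot: [0.676, 0.737, 0.0, -0.0]
ft_force: [0.8, -0.1, -0.3]
grip_width: 1.003
grasp_force: 0.0
```

```bash
python3 -m inch '[{"slide":[0,0,-0.03],"yaw":0},{"slide":[0,0,-0.06],"yaw":0},{"slide":[0,0,-0.085],"yaw":0},{"slide":[0,0,-0.096],"yaw":0},{"slide":[0,0,-0.096],"yaw":0},{"slide":[0,0,-0.096],"yaw":0}]'
python3 -m inch '[{"slide":[0,0,0],"yaw":0},{"slide":[0,0,0],"yaw":0},{"slide":[0,0,0],"yaw":0},{"slide":[0,0,0],"yaw":0},{"slide":[0,0,0],"yaw":0},{"slide":[0,0,0],"yaw":0},{"slide":[0,0,0],"yaw":0},{"slide":[0,0,0],"yaw":0},{"slide":[0,0,0],"yaw":0},{"slide":[0,0,0],"yaw":0}]' 255 40
```

```text
clock: 2.1
position: [0.5322, 0.1243, 0.0249]
ee_rot: [0.676, 0.737, 0.0, -0.0]
ft_force: [0.7, 0.7, -0.1]
grip_width: 0.997
grasp_force: 0.0
clock: 2.93
position: [0.5332, 0.124, 0.0254]
ee_rot: [0.676, 0.736, 0.001, 0.001]
ft_force: [-0.7, 0.1, 6.0]
grip_width: 0.313
grasp_force: 41.0
```

```bash
python3 -m inch '[{"slide":[0,0,0.004],"yaw":0},{"slide":[0.0,0.0,0.005],"yaw":-0.04},{"slide":[-0.004,0.015,0.005],"yaw":-0.077},{"slide":[-0.009,0.03,0.005],"yaw":-0.077},{"slide":[-0.012,0.036,0.004],"yaw":-0.077},{"slide":[-0.012,0.036,0.001],"yaw":-0.077},{"slide":[-0.012,0.036,-0.001],"yaw":-0.077},{"slide":[-0.012,0.036,-0.001],"yaw":-0.077}]'
python3 - <<'E'
from h import *
t=snap('top')['frame'];s=snap('side')['frame']
a=cv2.resize(t[145:220,205:285],(400,375),interpolation=cv2.INTER_CUBIC);b=cv2.resize(s[165:240,220:300],(400,375),interpolation=cv2.INTER_CUBIC)
cv2.imwrite('pics/p5.png',np.hstack([a,b])[:,:,::-1])
E
```

```text
clock: 3.6
position: [0.5196, 0.1614, 0.0254]
ee_rot: [0.704, 0.71, 0.001, -0.002]
ft_force: [-14.5, 4.6, 27.4]
grip_width: 0.323
grasp_force: 44.7
```

View pics/p5.png

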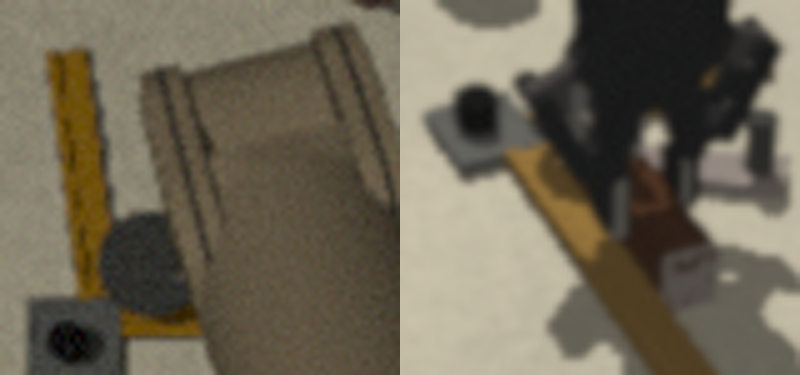

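```bash
python3 - <<'E'
from h import *
c=snap('top')
print(ray(c,205+102.5/5-.4,145+265/5-.4,.042))
E
python3 -m inch '[{"slide":[0,0,0.001],"yaw":0},{"slide":[0,0,0.002],"yaw":0},{"slide":[0,0,0.002],"yaw":0}]'
```

```text
[0.51707405 0.25294495 0.042     ]
clock: 4.0
position: [0.5201, 0.1592, 0.0254]
ee_rot: [0.704, 0.71, -0.0, -0.0]
ft_force: [-3.4, 0.7, 3.7]
grip_width: 0.317
grasp_force: 41.8
```

```bash
python3 -m inch '[{"slide":[-0.002,0.004,0],"yaw":0},{"slide":[-0.003,0.009,0],"yaw":0},{"slide":[-0.004,0.009,0],"yaw":0},{"slide":[-0.004,0.009,0],"yaw":0}]'
```

```text
clock: 4.33
position: [0.5187, 0.1675, 0.0258]
ee_rot: [0.704, 0.71, 0.002, 0.002]
ft_force: [10.3, -2.2, -6.7]
grip_width: 0.321
grasp_force: 40.8
```

```bash
python3 -m inch '[{"slide":[-0.001,0.0015,0],"yaw":0},{"slide":[-0.001,0.003,0],"yaw":0},{"slide":[-0.001,0.003,0],"yaw":0}]'
```

```text
clock: 4.58
position: [0.5187, 0.169, 0.026]
ee_rot: [0.705, 0.709, 0.001, 0.003]
ft_force: [12.1, -6.8, -5.1]
grip_width: 0.317
grasp_force: 40.9
```

```bash
python3 -m inch '[{"slide":[0,0.0015,0],"yaw":0},{"slide":[0,0.002,0],"yaw":0},{"slide":[0,0.002,0],"yaw":0}]'
python3 - <<'E'
from h import *
c=snap('top')
f=c['frame'];v=199
m=cv2.cvtColor(f,cv2.COLOR_RGB2HSV)[v,205:260]
print(m[:30].tolist())
print(get_obs()['ft_force'])
E
```

```text
clock: 4.83
position: [0.5187, 0.17, 0.026]
ee_rot: [0.705, 0.709, 0.001, 0.003]
ft_force: [11.5, -10.8, -2.7]
grip_width: 0.316
grasp_force: 41.2
[[23, 40, 142], [23, 42, 140], [27, 36, 136], [23, 51, 146], [24, 44, 144], [25, 43, 142], [26, 45, 135], [24, 43, 141], [24, 47, 140], [20, 41, 143], [22, 45, 143], [22, 41, 143], [24, 49, 145], [21, 45, 147], [21, 56, 136], [21, 138, 107], [20, 203, 73], [34, 38, 54], [0, 0, 47], [60, 5, 51], [48, 26, 49], [60, 14, 53], [140, 15, 50], [40, 17, 46], [15, 20, 50], [10, 32, 48], [20, 31, 49], [45, 11, 46], [48, 27, 47], [51, 41, 44]]
[ 11.28706111 -10.67902751  -3.95381034]
```

```bash
python3 -m inch '[{"slide":[0.002,-0.003,0],"yaw":0},{"slide":[0.002,-0.003,0],"yaw":0},{"slide":[0.002,-0.003,0],"yaw":0},{"slide":[0.002,-0.003,0],"yaw":0},{"slide":[0.002,-0.003,0],"yaw":0},{"slide":[0.002,-0.003,0.04],"yaw":0},{"slide":[0.002,-0.003,0.08],"yaw":0},{"slide":[0.002,-0.003,0.12],"yaw":0},{"slide":[0.002,-0.04,0.14],"yaw":0},{"slide":[0.002,-0.08,0.14],"yaw":0},{"slide":[0.002,-0.12,0.14],"yaw":0},{"slide":[0.002,-0.16,0.14],"yaw":0},{"slide":[0.002,-0.16,0.14],"yaw":0}]' 90
python3 - <<'E'
from h import *
t=snap('top')['frame'];s=snap('side')['frame']
a=cv2.resize(t[145:220,205:285],(400,375),interpolation=cv2.INTER_CUBIC);b=cv2.resize(s[165:240,220:300],(400,375),interpolation=cv2.INTER_CUBIC)
cv2.imwrite('pics/p6.png',np.hstack([a,b])[:,:,::-1])
E
```

```text
clock: 5.97
position: [0.5168, 0.0053, 0.166]
ee_rot: [0.708, 0.707, -0.0, 0.001]
ft_force: [-0.3, -0.8, 0.0]
grip_width: 0.648
grasp_force: 0.0
```

View pics/p6.png

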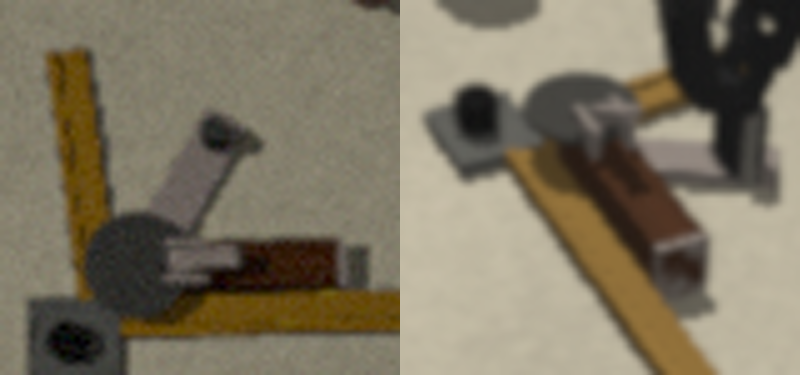

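```bash
cat > m3.py <<'E'
from meas import *
def stock(c,ur):
    W=comps(mask(c,(0,110,20),(14,255,120)),1500)
    m=[m for m,st,ce in W if ur[0]<ce[0]<ur[1] and 600<ce[1]<900 ][0]
    us=np.where(m.any(0))[0];P=[];Q=[]
    for u in range(us.min()+30,us.max()-12):
        r=np.where(m[:,u])[0];P.append(w(u,r.min()-.5,.034,c)[:2]);Q.append(w(u,r.max()+.5,.034,c)[:2])
    a=line(P);b=line(Q)
    print('stock mid-edge',np.mean(P,0),np.mean(Q,0),'yaws',[float(np.arctan2(l[1][0]*np.sign(-l[1][1]),abs(l[1][1]))) for l in(a,b)],'end',w(us.max()+.5,770,.034,c))
if __name__=='__main__':
    c=snap('top')
    print('knob',ray(c,205+215/5-.4,145+132/5-.4,.044)); stock(c,(950,1120))
E
python3 m3.py
```

```text
knob [0.59323469 0.18807171 0.044     ]
stock mid-edge [0.53006986 0.14801305] [0.50494842 0.1483058 ] yaws [0.013873175717890263, 0.06518121063709259] end [0.53270706 0.11921478 0.034     ]
```

```bash
python3 -m inch '[{"slide":[0.02,0.035,0],"yaw":0},{"slide":[0.04,0.07,0],"yaw":0},{"slide":[0.06,0.105,0],"yaw":0},{"slide":[0.083,0.145,0],"yaw":0},{"slide":[0.083,0.145,-0.04],"yaw":0},{"slide":[0.083,0.145,-0.08],"yaw":0},{"slide":[0.083,0.145,-0.115],"yaw":0},{"slide":[0.083,0.145,-0.13],"yaw":0},{"slide":[0.083,0.145,-0.13],"yaw":0}]' 255
python3 -m inch '[{"slide":[0.0,0.02,0],"yaw":0},{"slide":[0.0,0.035,0],"yaw":0},{"slide":[0.004,0.05,0],"yaw":0},{"slide":[0.006,0.06,0],"yaw":0},{"slide":[0.006,0.068,0],"yaw":0},{"slide":[0.006,0.07,0],"yaw":0},{"slide":[0.006,0.07,0],"yaw":0}]'
```

```text
clock: 6.87
position: [0.5966, 0.1602, 0.0304]
ee_rot: [0.703, 0.711, -0.003, -0.002]
ft_force: [-0.4, -0.3, -0.9]
grip_width: -0.001
grasp_force: 0.0
clock: 7.45
position: [0.6069, 0.2281, 0.036]
ee_rot: [0.704, 0.71, -0.0, 0.001]
ft_force: [1.2, -3.1, 1.1]
grip_width: -0.005
grasp_force: 1.4
```

```bash
python3 -m inch '[{"slide":[0,0.001,0],"yaw":0},{"slide":[0,0.002,0],"yaw":0},{"slide":[0,0.002,0],"yaw":0},{"slide":[0,0.002,0],"yaw":0}]'
python3 - <<'E'
from h import *
t=snap('top')['frame'];s=snap('side')['frame']
a=cv2.resize(t[145:220,205:285],(400,375),interpolation=cv2.INTER_CUBIC);b=cv2.resize(s[165:240,220:300],(400,375),interpolation=cv2.INTER_CUBIC)
cv2.imwrite('pics/p7.png',np.hstack([a,b])[:,:,::-1])
E
```

```text
clock: 7.78
position: [0.6069, 0.2282, 0.0359]
ee_rot: [0.705, 0.709, -0.001, 0.001]
ft_force: [0.2, -8.2, 4.9]
grip_width: -0.004
grasp_force: 4.1
```

View pics/p7.png

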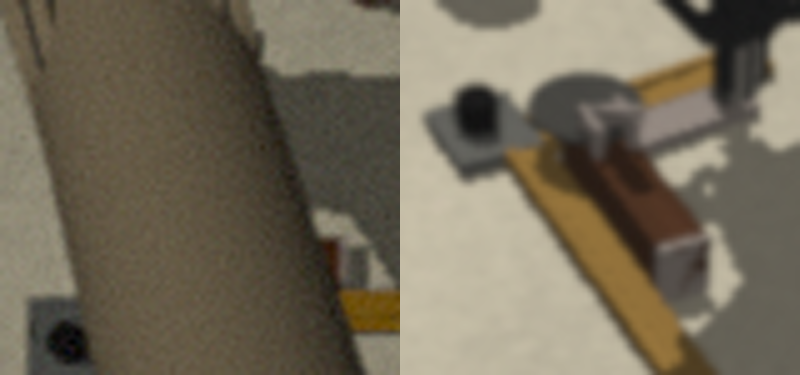

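```bash
python3 -m inch '[{"slide":[0,-0.01,0],"yaw":0},{"slide":[0,-0.02,0.03],"yaw":0},{"slide":[0,-0.02,0.07],"yaw":0},{"slide":[0,-0.06,0.11],"yaw":0},{"slide":[0,-0.1,0.11],"yaw":0},{"slide":[-0.04,-0.14,0.11],"yaw":0},{"slide":[-0.08,-0.18,0.11],"yaw":0},{"slide":[-0.09,-0.22,0.11],"yaw":0},{"slide":[-0.09,-0.22,0.11],"yaw":0}]'
python3 - <<'E'
from m3 import *
c=snap('top');t=c['frame'];stock(c,(950,1120));o=get_obs();print(o['position'])
s=snap('side')['frame']
a=cv2.resize(t[145:220,205:285],(400,375),interpolation=cv2.INTER_CUBIC);b=cv2.resize(s[165:240,220:300],(400,375),interpolation=cv2.INTER_CUBIC)
cv2.imwrite('pics/p8.png',np.hstack([a,b])[:,:,::-1])
E
```

```text
clock: 8.63
position: [0.5142, 0.0087, 0.1455]
ee_rot: [0.704, 0.71, 0.0, -0.0]
ft_force: [1.2, -1.1, 0.2]
grip_width: -0.006
grasp_force: 0.0
stock mid-edge [0.53103295 0.14656343] [0.50526194 0.1468684 ] yaws [-0.007177547551691532, -0.007279352750629187] end [0.53270003 0.11849577 0.034     ]
[0.512134   0.00206075 0.14552227]
```

View pics/p8.png

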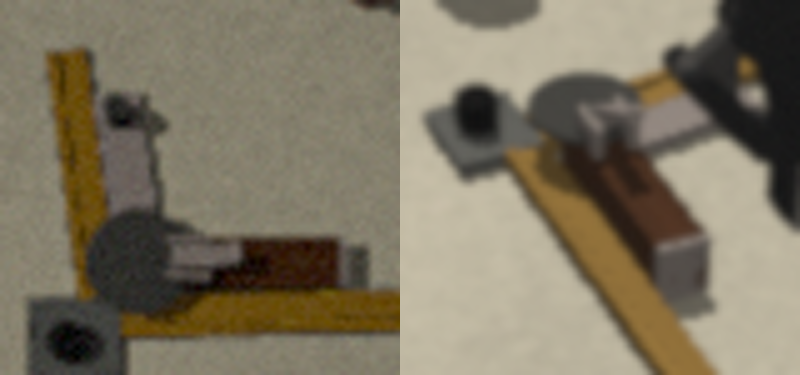

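```bash
python3 -m inch '[{"slide":[0.0065,0.035,-0.03],"yaw":0},{"slide":[0.0065,0.07,-0.06],"yaw":0},{"slide":[0.0065,0.083,-0.09],"yaw":0},{"slide":[0.0065,0.083,-0.116],"yaw":0},{"slide":[0.0065,0.083,-0.116],"yaw":0},{"slide":[0.0065,0.09,-0.116],"yaw":0},{"slide":[0.0065,0.095,-0.116],"yaw":0},{"slide":[0.0065,0.097,-0.116],"yaw":0},{"slide":[0.0065,0.097,-0.116],"yaw":0}]'
```

```text
clock: 9.48
position: [0.524, 0.1045, 0.0314]
ee_rot: [0.705, 0.709, -0.0, 0.002]
ft_force: [1.0, -11.0, -1.3]
grip_width: -0.003
grasp_force: 5.7
```

```bash
python3 -m inch '[{"slide":[0,0.0015,0],"yaw":0},{"slide":[0,0.003,0],"yaw":0},{"slide":[0,0.003,0],"yaw":0}]'
```

```text
clock: 9.73
position: [0.5241, 0.1048, 0.0314]
ee_rot: [0.706, 0.708, -0.001, 0.003]
ft_force: [0.6, -18.7, 0.7]
grip_width: -0.002
grasp_force: 10.0
```

```bash
python3 -m inch '[{"slide":[0,-0.012,0],"yaw":0},{"slide":[0,-0.012,0.04],"yaw":0},{"slide":[0,-0.012,0.075],"yaw":0},{"slide":[-0.005,0.025,0.075],"yaw":0},{"slide":[-0.005,0.06,0.075],"yaw":0},{"slide":[-0.005,0.072,0.075],"yaw":0},{"slide":[-0.005,0.072,0.06],"yaw":0},{"slide":[-0.005,0.072,0.05],"yaw":0},{"slide":[-0.005,0.072,0.05],"yaw":0}]'
```

```text
clock: 10.48
position: [0.5172, 0.1822, 0.0788]
ee_rot: [0.704, 0.71, -0.0, -0.0]
ft_force: [-1.2, 0.2, -0.0]
grip_width: 0.001
grasp_force: 0.0
```

```bash
python3 -m inch '[{"slide":[0,0,-0.005],"yaw":0},{"slide":[0,0,-0.01],"yaw":0},{"slide":[0,0,-0.015],"yaw":0},{"slide":[0,0,-0.018],"yaw":0},{"slide":[0,0,-0.018],"yaw":0}]'
python3 - <<'E'
from h import *
s=snap('side')['frame']
b=cv2.resize(s[165:240,220:300],(640,600),interpolation=cv2.INTER_CUBIC)
cv2.imwrite('pics/p9.png',b[:,:,::-1])
E
```

```text
clock: 10.9
position: [0.5178, 0.1822, 0.0611]
ee_rot: [0.705, 0.71, -0.0, 0.0]
ft_force: [0.2, -1.1, 0.3]
grip_width: 0.001
grasp_force: 0.0
```

```bash
python3 -m inch '[{"slide":[0,0,-0.0015],"yaw":0},{"slide":[0,0,-0.003],"yaw":0},{"slide":[0,0,-0.003],"yaw":0}]'
```

```text
clock: 11.2
position: [0.5185, 0.1826, 0.0604]
ee_rot: [0.704, 0.71, 0.001, 0.0]
ft_force: [-6.9, -4.4, 22.4]
grip_width: 0.003
grasp_force: 11.1
```

```bash
python3 -m inch '[{"slide":[0,0,-0.001],"yaw":0},{"slide":[0,0,-0.002],"yaw":0},{"slide":[0,0,-0.002],"yaw":0}]'
```

```text
clock: 11.45
position: [0.519, 0.1826, 0.0599]
ee_rot: [0.705, 0.71, 0.001, 0.0]
ft_force: [-11.3, -7.0, 39.2]
grip_width: 0.0
grasp_force: 19.7
```

```bash
python3 -m inch '[{"slide":[0,0,0.02],"yaw":0},{"slide":[0,0,0.06],"yaw":0},{"slide":[0,-0.04,0.08],"yaw":0},{"slide":[0,-0.08,0.08],"yaw":0},{"slide":[0,-0.12,0.08],"yaw":0},{"slide":[0,-0.16,0.08],"yaw":0},{"slide":[0,-0.19,0.08],"yaw":0},{"slide":[0,-0.19,0.08],"yaw":0}]' 90
python3 - <<'E'
from m3 import *
c=snap('top');t=c['frame'];stock(c,(950,1120));o=get_obs();print(o['position'])
s=snap('side')['frame']
a=cv2.resize(t[145:220,205:285],(400,375),interpolation=cv2.INTER_CUBIC);b=cv2.resize(s[165:240,220:300],(400,375),interpolation=cv2.INTER_CUBIC)
cv2.imwrite('pics/p9.png',np.hstack([a,b])[:,:,::-1])
E
```

```text
clock: 12.12
position: [0.5171, -0.0144, 0.1367]
ee_rot: [0.707, 0.707, -0.0, 0.001]
ft_force: [0.1, -0.8, 0.0]
grip_width: 0.649
grasp_force: 0.0
stock mid-edge [0.53134748 0.14763903] [0.50463537 0.14795173] yaws [-0.031817153096199036, 0.019560053944587708] end [0.53269299 0.11777677 0.034     ]
[ 0.51732801 -0.01077661  0.13653443]
```

View pics/p9.png

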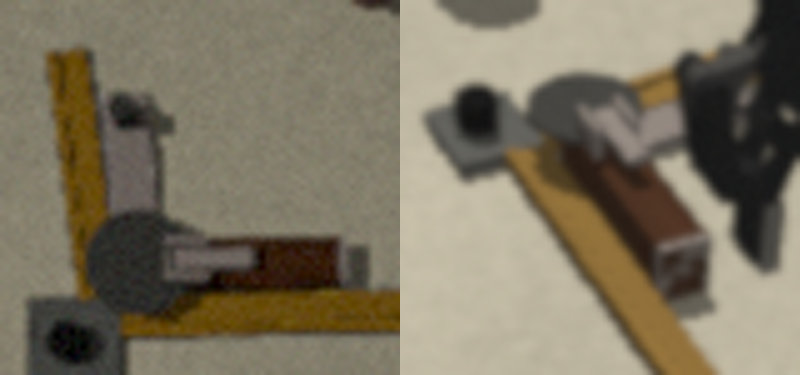

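Run:
```python
from m3 import *
c=snap('top');h=cv2.cvtColor(cv2.resize(c['frame'],None,fx=4,fy=4,interpolation=cv2.INTER_CUBIC),cv2.COLOR_RGB2HSV).astype(int)
L=[];Rr=[];F=[]
for v in range(672,740,2):
    row=h[v,860:1000]; 
    sat=row[:,1]>110; val=row[:,2]
    b=np.where(sat)[0].max(); F.append(w(860+b+.5,v,.01,c)[:2])
    bl=np.where((row[:,1]<75)&(val>85)&(np.arange(140)>b))[0]; l=bl.min()
    # right edge: first dark pixel after l+20
    r=l+20+np.where(val[l+20:]<82)[0].min() if (val[l+20:]<82).any() else None
    L.append(w(860+l-.5,v,.01,c)[:2])
    if r: Rr.append(w(860+r-.5,v,.01,c)[:2])
    if v%12==0: print(v,b,l,r)
for P in(F,L,Rr):
    a=line(P);print(np.mean(P,0),np.arctan2(a[1][1],a[1][0]*1)*np.sign(a[1][0]), len(P))
```

```text
672 37 41 61
684 38 44 64
696 40 43 81
708 41 46 83
720 43 48 84
732 44 48 84
[0.58587244 0.25450148] 0.107926406 34
[0.58583251 0.25051065] 0.11059003 34
[0.58429421 0.22756679] 0.24562258 32
```

```bash
python3 -m inch '[{"slide":[0,0.04,0],"yaw":0},{"slide":[0,0.08,0],"yaw":0},{"slide":[0,0.12,0],"yaw":0},{"slide":[0.001,0.16,0],"yaw":0},{"slide":[0.001,0.181,0],"yaw":0},{"slide":[0.001,0.181,-0.035],"yaw":0},{"slide":[0.001,0.181,-0.075],"yaw":0},{"slide":[0.001,0.181,-0.1],"yaw":0},{"slide":[0.001,0.181,-0.11],"yaw":0},{"slide":[0.001,0.181,-0.11],"yaw":0}]'
python3 -m inch '[{"slide":[0,0,0],"yaw":0},{"slide":[0,0,0],"yaw":0},{"slide":[0,0,0],"yaw":0},{"slide":[0,0,0],"yaw":0},{"slide":[0,0,0],"yaw":0},{"slide":[0,0,0],"yaw":0},{"slide":[0,0,0],"yaw":0}]' 255 70
```

```text
clock: 13.1
position: [0.5166, 0.1746, 0.0241]
ee_rot: [0.703, 0.711, -0.002, -0.001]
ft_force: [0.5, -0.9, -0.2]
grip_width: 0.647
grasp_force: 0.0
clock: 13.68
position: [0.5201, 0.1745, 0.0285]
ee_rot: [0.704, 0.71, 0.002, 0.0]
ft_force: [0.2, 0.5, 7.3]
grip_width: 0.307
grasp_force: 70.1
```

```bash
python3 -m inch '[{"slide":[0.001,-0.001,0.01],"yaw":0},{"slide":[0.001,-0.002,0.035],"yaw":0},{"slide":[0.001,-0.003,0.06],"yaw":0},{"slide":[0.001,-0.02,0.06],"yaw":0},{"slide":[0.001,-0.05,0.06],"yaw":0},{"slide":[0.001,-0.085,0.06],"yaw":0},{"slide":[0.001,-0.12,0.06],"yaw":0},{"slide":[0.001,-0.155,0.06],"yaw":0},{"slide":[0.001,-0.19,0.06],"yaw":0},{"slide":[0.001,-0.225,0.06],"yaw":0},{"slide":[0.005,-0.26,0.06],"yaw":0},{"slide":[0.015,-0.295,0.06],"yaw":0},{"slide":[0.025,-0.33,0.06],"yaw":0},{"slide":[0.03,-0.365,0.06],"yaw":0},{"slide":[0.03,-0.395,0.06],"yaw":0},{"slide":[0.03,-0.415,0.06],"yaw":0},{"slide":[0.03,-0.42,0.06],"yaw":0},{"slide":[0.03,-0.42,0.06],"yaw":0}]'
python3 - <<'E'
from h import *
t=snap('top')['frame'];s=snap('side')['frame']
a=cv2.resize(t[120:220,315:435],(400,333),interpolation=cv2.INTER_CUBIC);b=cv2.resize(s[220:384,270:467],(400,333),interpolation=cv2.INTER_CUBIC)
cv2.imwrite('pics/p10.png',np.hstack([a,b])[:,:,::-1]);print(get_obs()['position'],get_obs()['ft_force'],get_obs()['torque'])
E
```

```text
clock: 15.18
position: [0.5474, -0.2486, 0.0867]
ee_rot: [0.706, 0.709, -0.001, 0.0]
ft_force: [-0.0, 0.6, -6.8]
grip_width: 0.305
grasp_force: 71.6
[ 0.54845853 -0.24523436  0.08640934] [ 0.04732033  0.572067   -7.23840405] [-0.0663733   0.07913424  0.0011368 ]
```

View pics/p10.png

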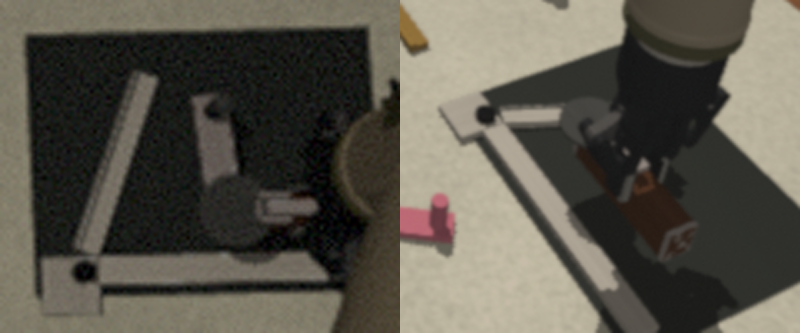

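```bash
python3 -m inch '[{"slide":[0,0,-0.03],"yaw":0.004},{"slide":[0,0,-0.05],"yaw":0.004},{"slide":[0,0,-0.056],"yaw":0.004},{"slide":[0,0,-0.056],"yaw":0.004},{"slide":[-0.004,0,-0.056],"yaw":0.004},{"slide":[-0.008,0,-0.056],"yaw":0.004},{"slide":[-0.008,0,-0.056],"yaw":0.004}]'
```

```text
clock: 15.87
position: [0.5399, -0.246, 0.0308]
ee_rot: [0.703, 0.711, 0.0, -0.0]
ft_force: [0.9, -0.7, -7.2]
grip_width: 0.308
grasp_force: 71.6
```

```bash
python3 -m inch '[{"slide":[-0.001,0,-0.001],"yaw":0},{"slide":[-0.002,0,-0.002],"yaw":0},{"slide":[-0.003,0,-0.002],"yaw":0},{"slide":[-0.003,0,-0.002],"yaw":0}]'
```

```text
clock: 16.2
position: [0.538, -0.2463, 0.0287]
ee_rot: [0.703, 0.711, 0.0, 0.0]
ft_force: [2.1, -0.7, -5.0]
grip_width: 0.309
grasp_force: 71.9
```

```bash
python3 -m inch '[{"slide":[-0.001,0,-0.0005],"yaw":0},{"slide":[-0.002,0,-0.0005],"yaw":0},{"slide":[-0.002,0.01,-0.0005],"yaw":0},{"slide":[-0.002,0.02,-0.0005],"yaw":0},{"slide":[-0.0025,0.03,-0.0005],"yaw":0},{"slide":[-0.0025,0.04,-0.0005],"yaw":0},{"slide":[-0.003,0.05,-0.0005],"yaw":0},{"slide":[-0.003,0.06,-0.0005],"yaw":0},{"slide":[-0.003,0.07,-0.0005],"yaw":0},{"slide":[-0.003,0.07,-0.0005],"yaw":0}]'
```

```text
clock: 17.03
position: [0.5367, -0.1752, 0.0288]
ee_rot: [0.702, 0.712, 0.001, 0.002]
ft_force: [5.6, 3.2, -2.1]
grip_width: 0.306
grasp_force: 72.3
```

```bash
python3 -m inch '[{"slide":[0,0.003,0],"yaw":0},{"slide":[0,0.006,0],"yaw":0},{"slide":[0,0.008,0],"yaw":0},{"slide":[0,0.008,0],"yaw":0}]'
```

```text
clock: 17.37
position: [0.5366, -0.1698, 0.029]
ee_rot: [0.703, 0.711, 0.001, 0.003]
ft_force: [7.2, -4.3, -3.4]
grip_width: 0.307
grasp_force: 72.1
```

```bash
python3 -m inch '[{"slide":[0,0.002,0],"yaw":0},{"slide":[0,0.004,0],"yaw":0},{"slide":[0,0.004,0],"yaw":0}]'
```

```text
clock: 17.62
position: [0.5365, -0.166, 0.029]
ee_rot: [0.703, 0.711, 0.001, 0.003]
ft_force: [6.5, -5.0, -2.7]
grip_width: 0.305
grasp_force: 72.2
```

```bash
python3 -m inch '[{"slide":[0,0.002,0],"yaw":0},{"slide":[0,0.004,0],"yaw":0},{"slide":[0,0.004,0],"yaw":0}]'
```

```text
clock: 17.87
position: [0.5365, -0.1632, 0.0292]
ee_rot: [0.703, 0.711, 0.0, 0.003]
ft_force: [6.2, -9.1, -3.9]
grip_width: 0.307
grasp_force: 72.2
```

```bash
python3 -m inch '[{"slide":[0,0.002,0],"yaw":0},{"slide":[0,0.004,0],"yaw":0},{"slide":[0,0.004,0],"yaw":0}]'
```

```text
clock: 18.12
position: [0.5364, -0.1606, 0.0294]
ee_rot: [0.703, 0.711, -0.0, 0.004]
ft_force: [5.9, -13.7, -2.4]
grip_width: 0.306
grasp_force: 72.3
```

```bash
python3 -m inch '[{"slide":[0,0.002,0],"yaw":0},{"slide":[0,0.003,0],"yaw":0},{"slide":[0,0.003,0],"yaw":0}]'
python3 - <<'E'
from m3 import *
c=snap('top');R=mask(c,(0,0,80),(179,255,255))
for v in range(560,760,20):
    r=R[v,1280:1560]>0
    e=np.flatnonzero(np.diff(r.astype(int)))+1281
    print(v,e.tolist())
E
```

```text
clock: 18.37
position: [0.5364, -0.1585, 0.0295]
ee_rot: [0.704, 0.711, -0.0, 0.004]
ft_force: [6.1, -15.1, -2.5]
grip_width: 0.312
grasp_force: 72.3
560 [1291]
580 [1293]
600 [1293]
620 [1291]
640 [1299, 1351, 1362, 1559]
660 [1309, 1353, 1369, 1377, 1390, 1550, 1551]
680 [1292, 1295, 1321, 1355, 1392]
700 [1298, 1305, 1331, 1360, 1395, 1489, 1491, 1551]
720 [1298, 1308, 1341, 1361, 1398, 1541, 1550]
740 [1300, 1318, 1353, 1492, 1495]
```

```bash
python3 -m inch '[{"slide":[0.001,-0.003,0],"yaw":0},{"slide":[0.001,-0.003,0],"yaw":0},{"slide":[0.001,-0.003,0],"yaw":0},{"slide":[0.001,-0.003,0],"yaw":0},{"slide":[0.001,-0.003,0],"yaw":0},{"slide":[0.001,-0.003,0.04],"yaw":0},{"slide":[0.001,-0.003,0.08],"yaw":0},{"slide":[0.001,-0.003,0.11],"yaw":0},{"slide":[0.001,-0.04,0.13],"yaw":0},{"slide":[-0.02,-0.08,0.13],"yaw":0},{"slide":[-0.04,-0.12,0.13],"yaw":0},{"slide":[-0.06,-0.16,0.13],"yaw":0},{"slide":[-0.06,-0.19,0.13],"yaw":0},{"slide":[-0.06,-0.19,0.13],"yaw":0}]' 90
cat > m4.py <<'E'
from m3 import *
c=snap('top'); I=cv2.resize(c['frame'],None,fx=4,fy=4,interpolation=cv2.INTER_CUBIC); h=cv2.cvtColor(I,cv2.COLOR_RGB2HSV).astype(int)
R=(h[:,:,2]>80)
for v in list(range(580,770,15)):
    r=R[v,1300:1560]; print(v,(np.flatnonzero(np.diff(r.astype(int)))+1301).tolist(), h[v,1330:1420:6,2].tolist())
P=[]
for u in range(1560,1690,3):
    v=795
    while R[v,u]: v-=1
    P.append(w(u,v+.5,.010,c)[:2])
rail=line(P);print('rail',rail)
try: stock(c,(1350,1700))
except Exception as e: print(e)
E
python3 m4.py
```

```text
clock: 19.58
position: [0.4705, -0.3512, 0.1586]
ee_rot: [0.706, 0.708, -0.001, 0.001]
ft_force: [-0.6, -0.5, 0.9]
grip_width: 0.647
grasp_force: 0.0
580 [] [22, 21, 33, 22, 26, 27, 29, 21, 27, 26, 26, 29, 29, 29, 20]
595 [] [25, 30, 24, 28, 24, 22, 25, 26, 20, 27, 21, 28, 32, 31, 21]
610 [] [34, 31, 18, 30, 23, 23, 27, 11, 35, 19, 29, 17, 24, 26, 26]
625 [] [26, 29, 27, 18, 30, 30, 34, 36, 26, 34, 25, 25, 27, 24, 23]
640 [1352, 1363] [26, 27, 25, 51, 91, 93, 48, 37, 40, 38, 39, 26, 23, 31, 26]
655 [1307, 1353, 1362] [24, 21, 24, 39, 91, 88, 41, 22, 37, 51, 39, 12, 26, 16, 25]
670 [1316, 1356, 1391] [23, 28, 30, 24, 61, 96, 93, 93, 98, 96, 82, 21, 27, 19, 31]
685 [1324, 1357, 1393] [22, 27, 23, 17, 59, 96, 98, 93, 97, 98, 94, 46, 25, 28, 23]
700 [1306, 1331, 1360, 1395] [86, 29, 28, 17, 34, 81, 96, 95, 98, 100, 98, 61, 22, 29, 20]
715 [1306, 1338, 1361, 1399] [116, 102, 34, 24, 19, 74, 98, 96, 98, 99, 98, 94, 37, 19, 21]
730 [1314, 1348] [117, 113, 117, 77, 13, 37, 68, 53, 41, 36, 38, 42, 36, 45, 37]
745 [1321, 1325, 1330, 1354, 1425, 1453, 1556, 1559] [81, 117, 110, 116, 76, 29, 39, 47, 38, 41, 39, 44, 41, 45, 42]
760 [1301, 1329, 1333, 1337, 1352, 1430, 1492, 1556] [86, 80, 112, 117, 49, 35, 39, 36, 43, 39, 43, 40, 43, 40, 44]
rail (array([ 0.5228613 , -0.27339047], dtype=float32), array([ 0.01685118, -0.999858  ], dtype=float32))
stock mid-edge [ 0.5501708  -0.18761729] [ 0.52245323 -0.1863775 ] yaws [0.029569461941719055, 0.03826041892170906] end [ 0.52943353 -0.21538763  0.034     ]
```

```bash
python3 -m inch '[{"slide":[0.145,0.371,0],"yaw":0},{"slide":[0.145,0.371,0],"yaw":0},{"slide":[0.145,0.371,0],"yaw":0},{"slide":[0.145,0.371,0],"yaw":0},{"slide":[0.145,0.371,0],"yaw":0},{"slide":[0.145,0.371,0],"yaw":0},{"slide":[0.145,0.371,0],"yaw":0},{"slide":[0.145,0.371,0],"yaw":0},{"slide":[0.145,0.371,0],"yaw":0},{"slide":[0.145,0.371,0],"yaw":0},{"slide":[0.145,0.371,0],"yaw":0},{"slide":[0.145,0.371,0],"yaw":0},{"slide":[0.145,0.371,-0.04],"yaw":0},{"slide":[0.145,0.371,-0.08],"yaw":0},{"slide":[0.145,0.371,-0.11],"yaw":0},{"slide":[0.145,0.371,-0.13],"yaw":0},{"slide":[0.145,0.371,-0.141],"yaw":0},{"slide":[0.145,0.371,-0.141],"yaw":0}]' 255; python3 -c "
from h import *
print(get_obs()['position'])"
```

```text
clock: 21.13
position: [0.6178, 0.0266, 0.0147]
ee_rot: [0.703, 0.711, -0.002, -0.001]
ft_force: [-1.4, -0.9, 0.1]
grip_width: -0.003
grasp_force: 0.0
[0.61781123 0.0266412  0.01472301]
```

```bash
python3 -m inch '[{"slide":[0,-0.01,0.001],"yaw":0},{"slide":[0,-0.02,0.001],"yaw":0},{"slide":[0,-0.025,0.001],"yaw":0},{"slide":[0,-0.028,0.001],"yaw":0},{"slide":[0,-0.031,0.001],"yaw":0},{"slide":[0,-0.034,0.001],"yaw":0},{"slide":[0,-0.037,0.001],"yaw":0},{"slide":[0,-0.04,0.001],"yaw":0},{"slide":[0,-0.043,0.001],"yaw":0},{"slide":[0,-0.046,0.001],"yaw":0},{"slide":[0,-0.049,0.001],"yaw":0},{"slide":[0,-0.052,0.001],"yaw":0},{"slide":[0,-0.055,0.001],"yaw":0},{"slide":[0,-0.055,0.001],"yaw":0}]'
cat > m5.py <<'E'
from m3 import *
import sys
c=snap('top'); I=cv2.resize(c['frame'],None,fx=4,fy=4,interpolation=cv2.INTER_CUBIC); h=cv2.cvtColor(I,cv2.COLOR_RGB2HSV).astype(int)
R=(h[:,:,2]>70)
for v in list(range(580,770,15)):
    r=R[v,1270:1560]; print(v,(np.flatnonzero(np.diff(r.astype(int)))+1271).tolist())
E
python3 m5.py
```

```text
clock: 22.3
position: [0.6196, -0.0283, 0.0179]
ee_rot: [0.703, 0.711, -0.0, 0.0]
ft_force: [-0.2, 1.2, 0.5]
grip_width: 0.002
grasp_force: 0.7
580 [1274, 1294, 1437, 1458, 1470, 1473, 1489]
595 [1275, 1292, 1442, 1471, 1486]
610 [1290, 1439, 1470, 1482]
625 [1295, 1441, 1473, 1478]
640 [1290, 1441]
655 [1275, 1288, 1295, 1298, 1442]
670 [1282, 1290, 1442, 1448, 1452]
685 [1287, 1291, 1444, 1452, 1455]
700 [1284, 1289, 1432, 1437, 1442]
715 [1284, 1289, 1443]
730 [1283, 1290, 1434, 1435, 1441]
745 [1281, 1290, 1440]
760 [1280, 1285, 1447]
```

```bash
python3 -m inch '[{"slide":[0,-0.003,0],"yaw":0},{"slide":[0,-0.006,0],"yaw":0},{"slide":[0,-0.009,0],"yaw":0},{"slide":[0,-0.009,0],"yaw":0}]'
python3 -m inch '[{"slide":[0,-0.002,0],"yaw":0},{"slide":[0,-0.003,0],"yaw":0},{"slide":[0,-0.003,0],"yaw":0}]'
```

```text
clock: 22.68
position: [0.6194, -0.0373, 0.0178]
ee_rot: [0.703, 0.711, -0.0, 0.0]
ft_force: [0.6, 0.2, 0.1]
grip_width: -0.007
grasp_force: 0.5
clock: 22.93
position: [0.6196, -0.0396, 0.0178]
ee_rot: [0.703, 0.711, -0.0, 0.0]
ft_force: [1.0, 1.8, -0.6]
grip_width: 0.001
grasp_force: 0.6
```

```bash
python3 -m inch '[{"slide":[0,0.02,0],"yaw":0},{"slide":[0,0.04,0.01],"yaw":0},{"slide":[0,0.04,0.05],"yaw":0},{"slide":[0,0.04,0.09],"yaw":0},{"slide":[0,0.04,0.13],"yaw":0},{"slide":[-0.03,0.07,0.14],"yaw":0},{"slide":[-0.06,0.1,0.14],"yaw":0},{"slide":[-0.09,0.13,0.14],"yaw":0},{"slide":[-0.12,0.16,0.14],"yaw":0},{"slide":[-0.15,0.19,0.14],"yaw":0},{"slide":[-0.15,0.22,0.14],"yaw":0},{"slide":[-0.15,0.22,0.14],"yaw":0}]'
python3 m5.py; python3 m4.py | tail -2
```

```text
clock: 23.93
position: [0.467, 0.1872, 0.158]
ee_rot: [0.7, 0.714, 0.001, -0.001]
ft_force: [-0.3, 0.6, 1.3]
grip_width: 0.003
grasp_force: 0.0
580 [1293, 1304, 1333]
595 [1294, 1306, 1337]
610 [1294, 1307, 1341]
625 [1295, 1310, 1344]
640 [1296, 1314, 1346, 1356, 1369]
655 [1296, 1320, 1350, 1358, 1372]
670 [1298, 1321, 1353, 1360, 1399]
685 [1298, 1323, 1357, 1363, 1400]
700 [1298, 1326, 1361, 1363, 1403]
715 [1299, 1329, 1363, 1367, 1404]
730 [1299, 1334, 1366]
745 [1301, 1337, 1362, 1426, 1458, 1559]
760 [1302, 1339, 1359, 1423, 1430, 1434, 1497, 1559]
rail (array([ 0.5231122 , -0.26245114], dtype=float32), array([ 0.01765143, -0.9998442 ], dtype=float32))
stock mid-edge [ 0.55087384 -0.20274761] [ 0.5223198  -0.20142787] yaws [-0.0174454003572464, 0.0438968688249588] end [ 0.52939845 -0.21897284  0.034     ]
```

```bash
python3 -m inch '[{"slide":[0.03,-0.03,0],"yaw":0},{"slide":[0.06,-0.06,0],"yaw":0},{"slide":[0.09,-0.09,0],"yaw":0},{"slide":[0.12,-0.12,0],"yaw":0},{"slide":[0.15,-0.15,0],"yaw":0},{"slide":[0.15,-0.18,0],"yaw":0},{"slide":[0.15,-0.18,-0.04],"yaw":0},{"slide":[0.15,-0.18,-0.08],"yaw":0},{"slide":[0.15,-0.18,-0.12],"yaw":0},{"slide":[0.15,-0.18,-0.14],"yaw":0},{"slide":[0.15,-0.18,-0.14],"yaw":0},{"slide":[0.15,-0.195,-0.14],"yaw":0},{"slide":[0.15,-0.21,-0.14],"yaw":0},{"slide":[0.15,-0.218,-0.14],"yaw":0},{"slide":[0.15,-0.221,-0.14],"yaw":0},{"slide":[0.15,-0.224,-0.14],"yaw":0},{"slide":[0.15,-0.227,-0.14],"yaw":0},{"slide":[0.15,-0.227,-0.14],"yaw":0}]'
```

```text
clock: 25.53
position: [0.6202, -0.0462, 0.0183]
ee_rot: [0.703, 0.711, 0.001, 0.0]
ft_force: [0.7, 0.6, 1.4]
grip_width: 0.004
grasp_force: 0.8
```

```bash
python3 -m inch '[{"slide":[0,-0.001,0],"yaw":0},{"slide":[0,-0.001,0],"yaw":0}]'
python3 -m inch '[{"slide":[0,0.02,0],"yaw":0},{"slide":[0,0.04,0.01],"yaw":0},{"slide":[0,0.04,0.05],"yaw":0},{"slide":[0,0.04,0.09],"yaw":0},{"slide":[0,0.04,0.13],"yaw":0},{"slide":[-0.03,0.07,0.14],"yaw":0},{"slide":[-0.06,0.1,0.14],"yaw":0},{"slide":[-0.09,0.13,0.14],"yaw":0},{"slide":[-0.12,0.16,0.14],"yaw":0},{"slide":[-0.15,0.19,0.14],"yaw":0},{"slide":[-0.15,0.22,0.14],"yaw":0},{"slide":[-0.15,0.22,0.14],"yaw":0}]'
cat > m6.py <<'E'
from m3 import *
c=snap('top'); I=cv2.resize(c['frame'],None,fx=4,fy=4,interpolation=cv2.INTER_CUBIC); h=cv2.cvtColor(I,cv2.COLOR_RGB2HSV).astype(int)
R=(h[:,:,2]>70)
Fr=[];Fl=[];Bl=[];Br=[]
for v in range(560,732,2):
    e=np.flatnonzero(np.diff(R[v,1300:1480].astype(int)))+1301
    d=R[v,1300]
    if v<640:
        if len(e)>=2: Fl.append((e[-2],v)); Fr.append((e[-1],v))
    if 666<=v<=718 and len(e)>=2:
        Br.append((e[-1],v)); Bl.append((e[-2],v))
    if v%20==0: print(v,e.tolist())
def L(P,n):
    a=line([w(u-.5,v,.01,c)[:2] for u,v in P]); s=np.sign(a[1][0])
    y=float(np.arctan2(a[1][1]*s,a[1][0]*s)); print(n,len(P),'yaw',round(y,4)); return a,y
fr,_=L(Fr,'fence inner');L(Fl,'fence outer');bl,_=L(Bl,'blade outer');br,_=L(Br,'blade inner')
for x in(.56,.59,.62):
    f=lambda a:a[0][1]+(x-a[0][0])*a[1][1]/a[1][0]
    print(x,'gap fence-blade',f(fr)-f(bl),'width',f(bl)-f(br))
P=[]
for u in range(1570,1690,3):
    v=795
    while R[v,u]: v-=1
    P.append(w(u,v+.5,.010,c)[:2])
print('rail',np.mean(P,0))
stock(c,(1350,1700))
E
python3 m6.py
```

```text
clock: 25.7
position: [0.6201, -0.0467, 0.0182]
ee_rot: [0.703, 0.712, 0.0, 0.0]
ft_force: [1.0, 1.8, 3.3]
grip_width: -0.001
grasp_force: 1.5
clock: 26.7
position: [0.4666, 0.1794, 0.1577]
ee_rot: [0.7, 0.715, 0.0, -0.001]
ft_force: [-0.2, 0.4, 0.1]
grip_width: 0.003
grasp_force: 0.0
560 []
580 [1314, 1347]
600 [1318, 1350]
620 [1325, 1353]
640 [1323, 1371]
660 [1326, 1399]
680 [1330, 1400]
700 [1336, 1405]
720 [1335, 1394]
fence inner 38 yaw 0.1325
fence outer 38 yaw 0.0992
blade outer 27 yaw 0.0915
blade inner 27 yaw 0.0647
0.56 gap fence-blade -0.026288569 width 0.051234342
0.59 gap fence-blade -0.025043204 width 0.052043706
0.62 gap fence-blade -0.023797836 width 0.05285309
rail [ 0.52378834 -0.27636079]
stock mid-edge [ 0.55072157 -0.19195587] [ 0.52241132 -0.19067721] yaws [-0.0036670726258307695, 0.01568444073200226] end [ 0.52939144 -0.21968986  0.034     ]
```

Run:
```python
from m3 import *
c=snap('top'); I=cv2.resize(c['frame'],None,fx=4,fy=4,interpolation=cv2.INTER_CUBIC); h=cv2.cvtColor(I,cv2.COLOR_RGB2HSV).astype(int)[:,:,2]
v0=h
G=[]
for v in range(642,724,3):
    s=h[v-1:v+2,1345:1380].mean(0); k=s.argmin(); G.append((1345+k,v))
    if v%12==6: print(v,np.round(h[v-1:v+2,1310:1412:4].mean(0)).astype(int).tolist())
def yw(P):
    a=line([w(u,v,.01,c)[:2] for u,v in P]);s=np.sign(a[1][0]);return np.arctan2(a[1][1]*s,a[1][0]*s)
print('seam yaw',yw(G),G[::5])
print(get_obs()['clock'])
```

```text
642 [31, 27, 29, 54, 81, 83, 99, 124, 126, 122, 127, 106, 73, 98, 96, 58, 30, 29, 41, 42, 42, 38, 24, 1, 22, 21]
654 [32, 33, 29, 36, 74, 91, 84, 123, 128, 121, 125, 107, 79, 104, 98, 79, 61, 48, 28, 35, 52, 50, 35, 11, 6, 30]
666 [25, 28, 29, 36, 65, 86, 80, 98, 125, 125, 126, 124, 118, 89, 99, 107, 108, 105, 104, 101, 100, 109, 96, 41, 20, 31]
678 [29, 28, 24, 22, 44, 78, 99, 94, 125, 127, 128, 124, 109, 77, 96, 100, 102, 106, 103, 100, 106, 104, 92, 47, 28, 28]
690 [31, 21, 36, 27, 30, 69, 103, 85, 109, 127, 127, 122, 117, 102, 99, 101, 105, 107, 104, 103, 106, 107, 101, 83, 40, 18]
702 [28, 29, 36, 27, 29, 35, 66, 80, 91, 122, 131, 123, 123, 111, 82, 101, 104, 104, 108, 100, 104, 105, 106, 90, 44, 17]
714 [26, 34, 32, 23, 36, 32, 81, 98, 81, 106, 130, 126, 125, 124, 109, 111, 105, 101, 109, 103, 100, 99, 109, 90, 59, 28]
seam yaw -0.30138785 [(np.int64(1376), 642), (np.int64(1379), 657), (np.int64(1362), 672), (np.int64(1362), 687), (np.int64(1366), 702), (np.int64(1345), 717)]
26.8
```

```bash
python3 -c "
from workcell import *
print(hand_in())"
```

```text
the job is handed in; nothing more can be done
None
```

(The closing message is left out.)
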